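Find the tired washing-machine foot and mark it

TASK

Three sprung washing-machine feet stand in a row on the grey mat. With shut fingertips press down the round pad of each foot in turn, from the robot's left to its right, to feel which spring is softest; then push the marker tag of that softest foot all the way down and leave the other two tags up. Only press: do not grip, lift or shove the feet, and leave the other things on the worktop alone.

Things in the scene. Friction and masses are not known exactly. Their poses are not given: they have to be found in the camera images.
- mat: Grey mat, 270 x 540 x 4 mm, fixed to the black worktop; origin at the centre of its underside, x across its short side (away from the robot), +y to the robot's left along its long side. The three feet stand on it in a row along its y, about 170 mm apart (near y = +170, 0 and -170 mm), left, middle and right as the robot sees them.
- foot_a: A washing-machine foot on its check stand, one of three that look the same; which one stands left, middle or right changes. Loose, about 0.87 kg; dark steel base plate 150 (its x) x 70 (its y) x 12 mm; origin at the centre of the underside, z up. Sprung round pad at x = -35 mm (the robot's side), marker tag at x = +45 mm (the far side). It must stay standing where it is.
- pad_a_top (a point): Centre of the top face of the pad of foot_a: flat grey disc, 54 mm across, with a black band round its edge, on a coil spring; top 60 mm above the underside of the foot (64 mm above the worktop) when free. Moves with the pad.
- pad_a (a joint): How far that pad is pressed down, m: 0 free, 0.014 at its hard stop; springs back. Resistance is a preload of about 0.2 to 1.6 N plus a constant rate; the three feet have rates of about 0.4, 0.8 and 1.3 N per mm, which foot has which is not told. A press of 5 to 10 mm tells them apart; less than 3 mm is no test.
- tag_a_top (a point): Centre of the top of the marker tag of foot_a: flat square aluminium thumb plate, 28 x 28 mm and 6 mm thick, on a stem above a 22 mm square steel post, with a small upright aluminium flag on its far side; top about 60 mm above the underside of the foot when up. Moves with the tag.
- tag_a (a joint): How far that tag is pushed down, m: 0 to 0.002 at the start (up), 0.016 fully down on its stop. It slides stiffly (about 3.5 N), has no spring and stays where it is left.
- foot_b: A washing-machine foot on its check stand, one of three that look the same; which one stands left, middle or right changes. Loose, about 0.87 kg; dark steel base plate 150 (its x) x 70 (its y) x 12 mm; origin at the centre of the underside, z up. Sprung round pad at x = -35 mm (the robot's side), marker tag at x = +45 mm (the far side). It must stay standing where it is.
- pad_b_top (a point): Centre of the top face of the pad of foot_b: flat grey disc, 54 mm across, with a black band round its edge, on a coil spring; top 60 mm above the underside of the foot (64 mm above the worktop) when free. Moves with the pad.
- pad_b (a joint): How far that pad is pressed down, m: 0 free, 0.014 at its hard stop; springs back. Resistance is a preload of about 0.2 to 1.6 N plus a constant rate; the three feet have rates of about 0.4, 0.8 and 1.3 N per mm, which foot has which is not told. A press of 5 to 10 mm tells them apart; less than 3 mm is no test.
- tag_b_top (a point): Centre of the top of the marker tag of foot_b: flat square aluminium thumb plate, 28 x 28 mm and 6 mm thick, on a stem above a 22 mm square steel post, with a small upright aluminium flag on its far side; top about 60 mm above the underside of the foot when up. Moves with the tag.
- tag_b (a joint): How far that tag is pushed down, m: 0 to 0.002 at the start (up), 0.016 fully down on its stop. It slides stiffly (about 3.5 N), has no spring and stays where it is left.
- foot_c: A washing-machine foot on its check stand, one of three that look the same; which one stands left, middle or right changes. Loose, about 0.87 kg; dark steel base plate 150 (its x) x 70 (its y) x 12 mm; origin at the centre of the underside, z up. Sprung round pad at x = -35 mm (the robot's side), marker tag at x = +45 mm (the far side). It must stay standing where it is.
- pad_c_top (a point): Centre of the top face of the pad of foot_c: flat grey disc, 54 mm across, with a black band round its edge, on a coil spring; top 60 mm above the underside of the foot (64 mm above the worktop) when free. Moves with the pad.
- pad_c (a joint): How far that pad is pressed down, m: 0 free, 0.014 at its hard stop; springs back. Resistance is a preload of about 0.2 to 1.6 N plus a constant rate; the three feet have rates of about 0.4, 0.8 and 1.3 N per mm, which foot has which is not told. A press of 5 to 10 mm tells them apart; less than 3 mm is no test.
- tag_c_top (a point): Centre of the top of the marker tag of foot_c: flat square aluminium thumb plate, 28 x 28 mm and 6 mm thick, on a stem above a 22 mm square steel post, with a small upright aluminium flag on its far side; top about 60 mm above the underside of the foot when up. Moves with the tag.
- tag_c (a joint): How far that tag is pushed down, m: 0 to 0.002 at the start (up), 0.016 fully down on its stop. It slides stiffly (about 3.5 N), has no spring and stays where it is left.
- nut: Bystander: steel lock nut, 32 mm across, 12 mm high, flat on the mat between the left and middle feet; origin under its centre.
- jar: Bystander: small glass jar with a metal cap, 38 mm across, 50 mm high, on the mat between the middle and right feet; origin under its centre.
- wrench: Bystander: wrench lying on the worktop beyond the mat.
- screwdriver: Bystander: screwdriver lying on the worktop to the right of the mat.
- mug: Bystander: white mug, 80 mm across, 90 mm high, to the right of the mat; origin under its centre.
- soap: Bystander: green soap bottle, 64 mm across, 170 mm high, to the left of the mat; origin under its centre.
- bowl: Bystander: blue bowl, 120 mm across, 45 mm high, to the left of the mat; origin under its centre.
Mind the look-alikes: they are no part of the job. Leave any orange look-alike of the foot_c alone.

How it is judged:
By the outcome, as a careful person would: the job done as asked, in the order asked, and still so for the second after the job is handed in, with the robot touching nothing.
It also fails if it takes over 48 s, if anything falls off the work surface, if the arm or the gripper's body presses on something with over 40 N, if the wrist force passes 120 N, or if a joint passes its speed limit or range.

ROBOT

A 7-joint arm with a two-finger parallel gripper is mounted at the origin on the work surface. World frame = base frame: x ahead of the robot, y to its left, z up, the work surface at z = 0. Lengths are in m, angles in rad, forces in N, time in s.
With the tool pointing down it reaches from about 0.425 to 0.925 m from the base axis. Payload 6.8 kg.
Tool frame: the origin (TCP) lies at the very end of the fingers, on their centre line; the grasp point (between the pads) lies 19 mm behind it; z points along the fingers, y is the line along which they close (so a half turn about z gives the same grasp; the last joint's range is limited). The gripper opens to 85 mm and grips with 20 to 120 N. Pads are 22 mm wide; open, the fingers measure 114 mm over their backs; the gripper's body (76 mm by 85 mm) begins 54 mm behind the grasp point. The pads swing forward as they close: fully open they stand 13 mm farther back than shut.
Start: joints at [1.069, 0.477, 0.022, 1.555, -0.011, 1.109, -0.083], TCP at [0.259, -0.623, 0.231] pointing down, gripper open.
Joint ranges: [-2.96, 2.96], [-0.34, 2.1], [-1.41, 1.46], [0.24, 2.44], [-1.37, 4.51], [0.17, 1.92], [-2.96, 2.96]. Speed limits (rad/s): [2.39, 2.39, 3.14, 3.14, 3.14, 3.14, 3.14].

INTERFACE

Orientations are given as a rotation vector (axis times angle).
In Python, from bench import get_obs, viewer, r gives the robot as it stands. The module is installed in compiled form; this text tells all that it offers.
- The arm moves only by the tool play_rows, never from a script. Its argument "commands" is a list that holds one entry, the list of rows, each a list of 5 numbers: the gripper's target within -1 to 1 (shut at 1, half-way at 0, fully open at -1), then the shift along the tool's x, y, z scaled (see below), then the turn about the tool's z scaled (see below). A call has 1 to 12 rows; each row is the pose to reach, as a shift and turn from the pose commanded when the call began, along the tool's axes at that moment; what a row does not reach only later rows make up. The controller multiplies each number of a shift by 0.2 m and each number of a turn by pi/2 rad. A row lasts 1/12 s, in which the tool goes at most 41.7 mm and 7.16 degrees, less where a joint would pass 70% of its speed; a pose out of reach is approached as far as the arm can. A call with a number of a shift or a turn outside -1 to 1 is refused whole. A call with a gripper value outside its range is refused whole. The fingers move at their own pace and stop on an object; "grip_force" is the grip in N (left out, the last holds). Time passes only in rows, so rows that repeat a pose let the fingers close. It gives the time, the measured TCP pose, the force, the opening and the grip force at its end, in the units of the state.
- get_obs(): the state, without advancing time (a new reading comes with each control period).
- viewer.grab_frame(name): name is "scene" or "top" or "wrist"; returns a dict with "pixels" (420x560x3 uint8, red, green, blue), "fovy" (degrees; the focal length in pixels is half the picture's height over the tangent of half this angle, whatever the lens; pixels are square), "cx", "cy" (the principal point, pixels), "world_to_cam" (4x4, takes a point from world to camera coordinates); the wrist camera has in their place "hand_eye" (4x4, takes a point from camera to tool coordinates, whose origin is the TCP and whose axes are the flange's). Camera axes: x right, y up, looking along -z (the intrinsics and any distortion apply to the point x, -y, -z); pixel columns grow to the right and rows downward; lengths in m; the calibration is good to about 2 mm. A picture is of the moment at which its call begins: read the wrist's pose just before it. There is no depth.
- r.hand_in(): hands the job in; it is judged then, once.
Trained networks look in a picture, given as the dict that the camera call returned (one of the last four; its "shot" number tells which), for a name from the list of things; names that differ only in an ending like _2 or _b are one class to them, and where a whole thing is asked for, a point or a joint stands for the part that bears it (a point fixed in the world has none). Each returns a list of dicts, best first, with "score" (0 to 1); they miss things now and then, are a little off and sometimes report something else, mostly with a low value. They report only what shows in the picture. A call takes as long as a camera call. They do not tell look-alikes from the thing itself.
- viewer.trace(picture, thing): "pixels" (420x560 bool, what is visible of it) and "rect" ([left, top, right, bottom] in pixels, round what is visible of it).
The state is a dict: "clock": time; "joints": joint angles; "qvel": joint speeds; "tau": joint torques, N m; "tcp_pos": TCP position; "orientation": TCP orientation; "contact_force": force on the tool from outside, world axes, zero at the start; "moment": the same for the moment, N m; "grip_width": finger opening in m; "gripper_force": force on a finger pad.
Only numpy, scipy, OpenCV 4.12 (cv2) and the standard library are available. Lean on these libraries where they do the work, as an engineer would, in place of code of your own. Each camera call takes 0.05 s, during which the arm holds its last target. There are 200 camera calls.

## Working session

There is one attempt and no reset: what is moved stays moved. The work goes in short steps, Python scripts to look and compute and a tool call to move; the robot and the scene stay as the last step left them, time stands still between calls to the robot, and variables do not carry over. Pictures are saved under pics/ and viewed, at most 10 in all, crops included, and the job is handed in when it is done.

Besides the shell and the picture viewer there is one more tool, called after ">>>" as name(argument=value, ...), one argument or row to a line, values as JSON. play_rows: Moves the arm, as the interface text tells. Shifts and turns lie within -1 to 1; 1 stands for 0.2 m of shift or pi/2 rad of turn. Its arguments: {"type":"object","properties":{"commands":{"type":"array","items":{"type":"array","items":{"type":"array","items":{"type":"number","minimum":-1,"maximum":1}}}},"grip_force":{"type":"number"}},"required":["commands"]}

```bash
mkdir -p pics; cat > h.py <<'E'
import numpy as np, cv2
from bench import get_obs, viewer, r
def ray(p,u,v):
    f=210/np.tan(np.radians(p["fovy"])/2)
    T=np.linalg.inv(np.array(p["world_to_cam"]))
    d=T[:3,:3]@np.array([(u-p["cx"])/f,-(v-p["cy"])/f,-1]); return T[:3,3],d
def at(p,u,v,z):
    o,d=ray(p,u,v); return (o+d*(z-o[2])/d[2])[:3]
def proj(p,X):
    f=210/np.tan(np.radians(p["fovy"])/2)
    c=(np.array(p["world_to_cam"])@np.append(X,1))[:3]
    return p["cx"]+f*c[0]/-c[2], p["cy"]-f*c[1]/-c[2]
E
python3 - <<'E'
from h import *
o=get_obs(); print({k:np.round(v,3) for k,v in o.items()})
for n in("top","scene"):
    p=viewer.grab_frame(n); cv2.imwrite(f"pics/{n}.png",p["pixels"][:,:,::-1])
    print(n,{k:v for k,v in p.items() if k not in("pixels","world_to_cam")})
    for t in("foot_a","pad_a_top","tag_a_top","mat"):
        for d in viewer.trace(p,t): 
            m=np.argwhere(d["pixels"]).mean(0)[::-1]; print(t,round(d["score"],2),d["rect"],m.round(1), at(p,*m,{"p":.064,"t":.064}.get(t[0],.004)).round(3))
E
```

```text
{'clock': np.float64(0.0), 'joints': array([ 1.069,  0.478,  0.022,  1.556, -0.011,  1.109, -0.083]), 'qvel': array([-0.001,  0.   ,  0.   ,  0.001, -0.   , -0.001, -0.   ]), 'tau': array([-1.0000e-03, -5.9646e+01,  1.6080e+00, -2.8121e+01,  1.2000e-02,
        9.0000e-03,  0.0000e+00]), 'tcp_pos': array([ 0.259, -0.623,  0.23 ]), 'orientation': array([-3.079e+00, -6.140e-01,  1.000e-03]), 'contact_force': array([ 0.16 ,  0.421, -0.484]), 'moment': array([ 0.006, -0.017, -0.039]), 'gripper_force': np.float64(0.0), 'grip_width': np.float64(0.085)}
top {'fovy': 51.1944633278968, 'cx': 279.58167953818173, 'cy': 216.79840116160966, 'shot': 1}
foot_a 0.96 [327.7, 200.2, 360.5, 248.1] [344.  222.8] [ 0.565 -0.194  0.004]
foot_a 0.87 [225.2, 206.9, 250.3, 252.5] [237.7 230.7] [0.534 0.151 0.004]
foot_a 0.82 [227.0, 132.4, 264.0, 174.2] [244.5 152.6] [0.797 0.137 0.004]
foot_a 0.8 [321.0, 277.5, 357.2, 327.8] [337.7 300.6] [ 0.317 -0.172  0.004]
foot_a 0.75 [277.8, 204.8, 303.7, 258.0] [288.8 229.9] [ 0.539 -0.015  0.004]
pad_a_top 0.67 [339.0, 223.2, 356.8, 237.2] [348.9 231.1] [ 0.53  -0.2
[... 487 characters left out ...]
0.004]
foot_a 0.89 [215.7, 158.0, 256.4, 205.7] [235.  181.8] [ 0.558 -0.204  0.004]
foot_a 0.89 [253.6, 187.0, 300.2, 235.9] [277.4 210.2] [ 0.533 -0.024  0.004]
foot_a 0.6 [223.5, 263.5, 262.0, 324.6] [244.  293.6] [0.794 0.134 0.004]
pad_a_top 0.73 [216.1, 155.4, 259.3, 206.3] [235.3 181.3] [ 0.587 -0.16   0.064]
pad_a_top 0.52 [235.8, 163.9, 248.5, 176.1] [240.4 167.2] [ 0.538 -0.197  0.064]
pad_a_top 0.5 [299.2, 236.5, 314.1, 254.5] [306.7 244.4] [0.585 0.157 0.064]
pad_a_top 0.18 [220.3, 177.7, 232.6, 192.7] [224.8 183.7] [ 0.618 -0.173  0.064]
mat 0.71 [183.6, 153.6, 373.6, 294.8] [279.3 223.2] [0.563 0.018 0.004]
mat 0.17 [358.7, 307.5, 389.8, 352.9] [373.8 328.3] [0.606 0.433 0.004]
```

```bash
python3 - <<'E'
import cv2
a=cv2.imread("pics/top.png")[120:340,195:395]
cv2.imwrite("pics/topc.png",cv2.resize(a,None,fx=2.7,fy=2.7,interpolation=cv2.INTER_CUBIC))
E
```

```text
(no output)
```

View pics/topc.png

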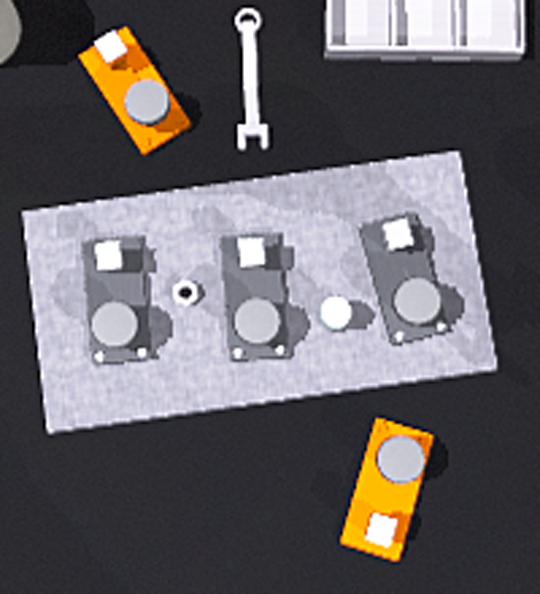

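View pics/scene.png

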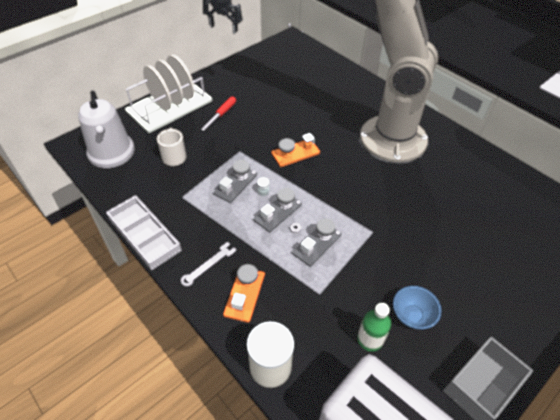

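The top crop shows the three dark feet on the mat. Pads are at crop pixels (115,324), (257,320) and (417,302), and tags at (109,255), (252,250) and (398,234). These could be mistaken for them: the orange look-alikes at (134,90) and (388,490), the jar at (336,313) and the nut at (187,292). I choose the three dark feet on the mat.

```bash
python3 - <<'E'
from h import *
p=viewer.grab_frame("top"); s=viewer.grab_frame("scene")
g=lambda x,y:((x+.5)/2.7-.5+195,(y+.5)/2.7-.5+120)
for n,a,b in(("L",(115,324),(109,255)),("M",(257,320),(252,250)),("R",(417,302),(398,234))):
    P=at(p,*g(*a),.064);T=at(p,*g(*b),.064);d=T-P
    print(n,P.round(4),T.round(4),"len",np.linalg.norm(d).round(4),"yaw",np.degrees(np.arctan2(d[1],d[0])).round(1),"scene px",np.round(proj(s,P)),np.round(proj(s,T)))
from scipy.spatial.transform import Rotation as R
print(R.from_rotvec(get_obs()["orientation"]).as_matrix().round(3))
h=viewer.grab_frame("wrist");print(np.round(h["hand_eye"],3),h["fovy"])
E
```

```text
L [0.4977 0.1445 0.064 ] [0.5778 0.1541 0.064 ] len 0.0807 yaw 6.9 scene px [326. 225.] [308. 242.]
M [ 0.5049 -0.0181  0.064 ] [ 0.5862 -0.0112  0.064 ] len 0.0816 yaw 4.9 scene px [286. 194.] [267. 209.]
R [ 0.5287 -0.2011  0.064 ] [ 0.6077 -0.1799  0.064 ] len 0.0818 yaw 15.1 scene px [242. 165.] [226. 181.]
[[ 0.923  0.384  0.   ]
 [ 0.384 -0.923 -0.   ]
 [ 0.     0.    -1.   ]]
[[ 0.001  0.962  0.273  0.07 ]
 [ 1.    -0.001 -0.    -0.001]
 [-0.     0.273 -0.962 -0.142]
 [ 0.     0.     0.     1.   ]] 70.46286545283598
```

>>> play_rows(
  commands=[
    [[1, 1, -0.5, 0, 0.173], [1, 1, -0.5, 0, 0.173], [1, 1, -0.5, 0, 0.173], [1, 1, -0.5, 0, 0.173], [1, 1, -0.5, 0, 0.173], [1, 1, -0.5, 0, 0.173]],
  ],
  grip_force=40,
)

```text
clock: 1.15
tcp_pos: [0.4109, -0.4481, 0.2315]
orientation: [-3.133, -0.204, -0.005]
contact_force: [1.1, 0.9, -0.2]
grip_width: 0.0124
gripper_force: 0.0
```

>>> play_rows(
  commands=[
    [[1, 0.27, -0.97, 0, 0], [1, 0.27, -0.97, 0, 0], [1, 0.27, -0.97, 0, 0], [1, 0.27, -0.97, 0, 0], [1, 0.27, -0.97, 0, 0]],
  ],
)

```text
clock: 1.57
tcp_pos: [0.4356, -0.2521, 0.2316]
orientation: [-3.135, -0.194, -0.001]
contact_force: [0.8, 0.4, 0.5]
grip_width: -0.0003
gripper_force: 0.0
```

>>> play_rows(
  commands=[
    [[1, 0.27, -0.97, 0, 0], [1, 0.27, -0.97, 0, 0], [1, 0.27, -0.97, 0, 0], [1, 0.27, -0.97, 0, 0], [1, 0.27, -0.97, 0, 0]],
  ],
)

```text
clock: 1.98
tcp_pos: [0.4654, -0.053, 0.2318]
orientation: [-3.135, -0.194, -0.002]
contact_force: [-0.2, 1.0, 0.9]
grip_width: 0.0
gripper_force: 0.0
```

>>> play_rows(
  commands=[
    [[1, 0.28, -0.96, 0, 0], [1, 0.28, -0.96, 0, 0], [1, 0.28, -0.96, 0, 0], [1, 0.28, -0.96, 0, 0], [1, 0.28, -0.96, 0, 0], [1, 0.28, -0.96, 0.3, 0], [1, 0.28, -0.96, 0.6, 0], [1, 0.28, -0.96, 0.7, 0], [1, 0.28, -0.96, 0.7, 0], [1, 0.28, -0.96, 0.7, 0], [1, 0.28, -0.96, 0.7, 0]],
  ],
)

```text
clock: 2.9
tcp_pos: [0.4973, 0.1414, 0.0911]
orientation: [3.136, 0.192, -0.002]
contact_force: [-0.1, 0.6, -0.0]
grip_width: -0.0004
gripper_force: 0.0
```

```bash
python3 - <<'E'
from h import *
from scipy.spatial.transform import Rotation as R
o=get_obs(); h=viewer.grab_frame("wrist")
T=np.eye(4);T[:3,:3]=R.from_rotvec(o["orientation"]).as_matrix();T[:3,3]=o["tcp_pos"]
p=dict(h);p["world_to_cam"]=np.linalg.inv(T@np.array(h["hand_eye"]))
im=h["pixels"][:,:,::-1].copy()
for X in([.4977,.1445,.064],[.5778,.1541,.064],o["tcp_pos"]):
    u,v=proj(p,X);print(u,v);cv2.drawMarker(im,(int(u),int(v)),(0,0,255),0,12)
cv2.imwrite("pics/w1.png",im);print(o["tcp_pos"],o["contact_force"])
E
```

```text
269.3556393931869 242.81057963537972
269.34242870904035 102.63677647060989
274.48934723683675 263.8065346257584
[0.4973237  0.14141607 0.09111676] [-0.07902467  0.64072067 -0.0420024 ]
```

View pics/w1.png

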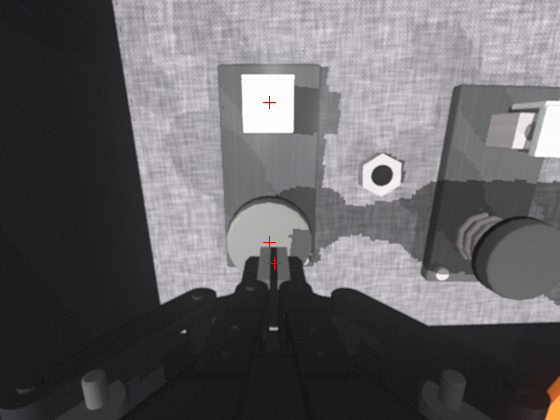

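The markers fall on the pad (269,243) and the tag (269,103) of the left foot, so the positions agree to a few mm. Next I press the left pad.

```bash
cat > f.py <<'E'
from h import *
F=[];Z=[]
for i in range(8):
    viewer.grab_frame("wrist");o=get_obs();F.append(o["contact_force"]);Z.append(o["tcp_pos"])
print("F",np.mean(F,0).round(2),"sd",np.std(F,0).round(2),"tcp",np.mean(Z,0).round(4),"t",o["clock"])
E
```

>>> play_rows(
  commands=[
    [[1, 0.0, -0.015, 0.07, 0], [1, 0.0, -0.015, 0.11, 0], [1, 0, -0.015, 0.125, 0], [1, 0, -0.015, 0.14, 0], [1, 0, -0.015, 0.15, 0], [1, 0, -0.015, 0.15, 0], [1, 0, -0.015, 0.15, 0]],
  ],
)

```text
clock: 3.53
tcp_pos: [0.4978, 0.1444, 0.062]
orientation: [-3.136, -0.191, -0.002]
contact_force: [0.2, -0.3, 3.7]
grip_width: -0.0
gripper_force: 2.1
```

```bash
python3 f.py
```

```text
F [ 0.66 -0.57  4.72] sd [0.72 0.2  0.55] tcp [0.4977 0.1444 0.0618] t 3.9333
```

>>> play_rows(
  commands=[
    [[1, 0, 0, 0.01, 0], [1, 0, 0, 0.02, 0], [1, 0, 0, 0.025, 0], [1, 0, 0, 0.025, 0], [1, 0, 0, 0.025, 0]],
  ],
)

```text
clock: 4.35
tcp_pos: [0.4978, 0.1444, 0.0569]
orientation: [3.136, 0.191, 0.002]
contact_force: [-0.5, -1.3, 11.1]
grip_width: 0.0003
gripper_force: 5.4
```

```bash
python3 f.py
```

```text
F [-0.36 -1.68 10.74] sd [0.22 0.48 0.46] tcp [0.4978 0.1444 0.057 ] t 4.75
```

>>> play_rows(
  commands=[
    [[1, 0, 0, -0.15, 0], [1, 0, 0, -0.2, 0], [1, -0.064, 0.81, -0.2, 0], [1, -0.064, 0.81, -0.2, 0], [1, -0.064, 0.81, -0.2, 0], [1, -0.064, 0.81, -0.2, 0], [1, -0.064, 0.81, -0.2, 0], [1, -0.064, 0.81, -0.2, 0], [1, -0.064, 0.81, -0.2, 0]],
  ],
)

```text
clock: 5.5
tcp_pos: [0.5037, -0.0175, 0.0959]
orientation: [-3.135, -0.191, 0.001]
contact_force: [0.1, 0.5, 0.3]
grip_width: 0.0
gripper_force: 0.0
```

```bash
python3 f.py
```

```text
F [ 0.06 -0.07 -0.08] sd [0.45 0.49 0.39] tcp [ 0.504  -0.0166  0.0962] t 5.9
```

>>> play_rows(
  commands=[
    [[1, 0, 0, 0.1, 0], [1, 0, 0, 0.14, 0], [1, 0, 0, 0.155, 0], [1, 0, 0, 0.17, 0], [1, 0, 0, 0.175, 0], [1, 0, 0, 0.175, 0], [1, 0, 0, 0.175, 0]],
  ],
)

```text
clock: 6.48
tcp_pos: [0.5043, -0.018, 0.0617]
orientation: [3.136, 0.192, 0.001]
contact_force: [-0.9, 0.7, 1.1]
grip_width: -0.0001
gripper_force: 0.6
```

```bash
python3 f.py
```

```text
F [-0.48  0.07  1.06] sd [0.34 0.45 0.49] tcp [ 0.5044 -0.018   0.0616] t 6.8833
```

>>> play_rows(
  commands=[
    [[1, 0, 0, 0.01, 0], [1, 0, 0, 0.02, 0], [1, 0, 0, 0.025, 0], [1, 0, 0, 0.025, 0], [1, 0, 0, 0.025, 0]],
  ],
)

```text
clock: 7.3
tcp_pos: [0.5045, -0.018, 0.0564]
orientation: [3.136, 0.192, 0.001]
contact_force: [-0.4, 0.3, 4.4]
grip_width: -0.0001
gripper_force: 1.6
```

```bash
python3 f.py
```

```text
F [0.49 0.11 3.49] sd [0.74 0.24 0.49] tcp [ 0.5045 -0.018   0.0565] t 7.7
```

>>> play_rows(
  commands=[
    [[1, 0, 0, -0.15, 0], [1, 0, 0, -0.22, 0], [1, 0.008, 0.92, -0.22, 0], [1, 0.008, 0.92, -0.22, 0], [1, 0.008, 0.92, -0.22, 0], [1, 0.008, 0.92, -0.22, 0], [1, 0.008, 0.92, -0.22, 0], [1, 0.008, 0.92, -0.22, 0], [1, 0.008, 0.92, -0.22, 0], [1, 0.008, 0.92, -0.22, 0]],
  ],
)

```text
clock: 8.53
tcp_pos: [0.5275, -0.1989, 0.0997]
orientation: [-3.134, -0.193, 0.002]
contact_force: [-0.1, 0.6, -0.5]
grip_width: -0.0
gripper_force: 0.0
```

>>> play_rows(
  commands=[
    [[1, 0, 0, 0.12, 0], [1, 0, 0, 0.16, 0], [1, 0, 0, 0.175, 0], [1, 0, 0, 0.19, 0], [1, 0, 0, 0.195, 0], [1, 0, 0, 0.195, 0], [1, 0, 0, 0.195, 0]],
  ],
)

```text
clock: 9.12
tcp_pos: [0.5286, -0.2, 0.062]
orientation: [3.136, 0.192, 0.001]
contact_force: [-0.8, 1.7, 2.4]
grip_width: -0.0001
gripper_force: 1.3
```

```bash
python3 f.py
```

```text
F [-0.13  1.74  2.81] sd [0.53 0.45 0.49] tcp [ 0.5287 -0.2004  0.0618] t 9.5167
```

>>> play_rows(
  commands=[
    [[1, 0, 0, 0.01, 0], [1, 0, 0, 0.02, 0], [1, 0, 0, 0.025, 0], [1, 0, 0, 0.025, 0], [1, 0, 0, 0.025, 0]],
  ],
)

```text
clock: 9.93
tcp_pos: [0.5288, -0.2005, 0.0566]
orientation: [3.135, 0.192, 0.002]
contact_force: [-0.2, 1.8, 6.7]
grip_width: -0.0
gripper_force: 3.4
```

```bash
python3 f.py
```

```text
F [-0.57  2.2   6.71] sd [0.57 0.19 0.66] tcp [ 0.5288 -0.2004  0.0567] t 10.3333
```

Spring rates came out at left ≈1.25, middle ≈0.48 and right ≈0.77 N/mm, so the middle foot is softest. I move above its tag and look.

>>> play_rows(
  commands=[
    [[1, 0, 0, -0.15, 0], [1, 0, 0, -0.25, 0], [1, 0.384, -0.905, -0.25, 0], [1, 0.384, -0.905, -0.25, 0], [1, 0.384, -0.905, -0.25, 0], [1, 0.384, -0.905, -0.25, 0], [1, 0.384, -0.905, -0.25, 0], [1, 0.384, -0.905, -0.25, 0], [1, 0.384, -0.905, -0.25, 0], [1, 0.384, -0.905, -0.25, 0], [1, 0.384, -0.905, -0.25, 0]],
  ],
)

```text
clock: 11.25
tcp_pos: [0.5817, -0.0139, 0.1058]
orientation: [3.135, 0.187, -0.002]
contact_force: [0.3, 0.5, 0.1]
grip_width: 0.0001
gripper_force: 0.0
```

```bash
python3 - <<'E'
from h import *
from scipy.spatial.transform import Rotation as R
viewer.grab_frame("top");viewer.grab_frame("top")
o=get_obs(); h=viewer.grab_frame("wrist")
T=np.eye(4);T[:3,:3]=R.from_rotvec(o["orientation"]).as_matrix();T[:3,3]=o["tcp_pos"]
p=dict(h);p["world_to_cam"]=np.linalg.inv(T@np.array(h["hand_eye"]))
im=h["pixels"][:,:,::-1].copy()
for X in([.5862,-.0112,.064],o["tcp_pos"],[*o["tcp_pos"][:2],.064]):
    u,v=proj(p,X);print(u,v);cv2.drawMarker(im,(int(u),int(v)),(0,0,255),0,12)
cv2.imwrite("pics/w2.png",im);print(o["tcp_pos"],o["contact_force"])
E
```

```text
271.2786172892236 228.84115315280323
274.49175466234436 263.80212213756414
274.15414880130436 235.30337752604044
[ 0.5819451  -0.01361428  0.10605983] [ 0.06347552  0.34491917 -0.75394989]
```

View pics/w2.png

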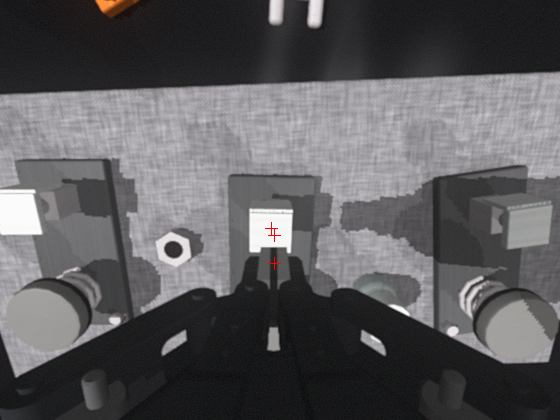

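The plate spans about u 249–292, v 210–252, centred at (271,231). The TCP lands at (274,235), on the plate and clear of the flag, so I push down.

>>> play_rows(
  commands=[
    [[1, 0, -0.01, 0.12, 0], [1, 0, -0.01, 0.19, 0], [1, 0, -0.01, 0.21, 0], [1, 0, -0.01, 0.225, 0], [1, 0, -0.01, 0.24, 0], [1, 0, -0.01, 0.255, 0], [1, 0, -0.01, 0.27, 0], [1, 0, -0.01, 0.28, 0], [1, 0, -0.01, 0.28, 0], [1, 0, -0.01, 0.28, 0]],
  ],
)

```text
clock: 12.23
tcp_pos: [0.5827, -0.0091, 0.0504]
orientation: [-3.135, -0.192, -0.002]
contact_force: [0.3, 0.1, 0.5]
grip_width: -0.0001
gripper_force: 0.0
```

>>> play_rows(
  commands=[
    [[1, 0, 0, 0.005, 0], [1, 0, 0, 0.01, 0], [1, 0, 0, 0.01, 0], [1, 0, 0, 0.01, 0]],
  ],
)

```text
clock: 12.57
tcp_pos: [0.5827, -0.0091, 0.0485]
orientation: [-3.135, -0.192, -0.002]
contact_force: [0.3, 0.4, 1.5]
grip_width: -0.0001
gripper_force: 0.8
```

>>> play_rows(
  commands=[
    [[1, 0, 0, 0.005, 0], [1, 0, 0, 0.005, 0], [1, 0, 0, 0.005, 0]],
  ],
)

```text
clock: 12.82
tcp_pos: [0.5828, -0.009, 0.0481]
orientation: [-3.136, -0.192, -0.002]
contact_force: [-1.3, 0.4, 7.5]
grip_width: 0.0
gripper_force: 3.7
```

>>> play_rows(
  commands=[
    [[1, 0, 0, 0.005, 0], [1, 0, 0, 0.005, 0], [1, 0, 0, 0.005, 0]],
  ],
)

```text
clock: 13.07
tcp_pos: [0.5828, -0.009, 0.048]
orientation: [3.136, 0.192, 0.002]
contact_force: [-2.2, 0.3, 15.7]
grip_width: 0.0001
gripper_force: 7.9
```

The tag is on its stop: force rises to 15.7 N at z = 0.048. I retreat straight up and check.

>>> play_rows(
  commands=[
    [[1, 0, 0, -0.05, 0], [1, 0, 0, -0.2, 0], [1, 0, 0, -0.4, 0], [1, 0, 0, -0.6, 0], [1, -0.3, 0, -0.7, 0], [1, -0.5, 0, -0.7, 0], [1, -0.5, 0, -0.7, 0], [1, -0.5, 0, -0.7, 0]],
  ],
)

```text
clock: 13.73
tcp_pos: [0.4783, -0.0228, 0.1866]
orientation: [3.134, 0.19, -0.004]
contact_force: [-0.8, -0.4, 0.1]
grip_width: 0.0005
gripper_force: 0.0
```

```bash
python3 - <<'E'
from h import *
viewer.grab_frame("top");viewer.grab_frame("top")
a=viewer.grab_frame("wrist")["pixels"]; s=viewer.grab_frame("scene")["pixels"][140:270,190:360]
s=cv2.resize(s,(549,420),interpolation=cv2.INTER_CUBIC)
cv2.imwrite("pics/e1.png",a[:,:,::-1]);cv2.imwrite("pics/e2.png",s[:,:,::-1]);print(get_obs()["tcp_pos"],get_obs()["clock"])
E
```

```text
[ 0.48372209 -0.02146297  0.18642592] 13.9333
```

View pics/e1.png

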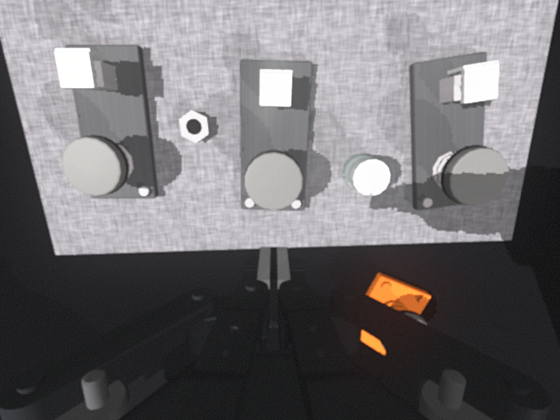

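View pics/e2.png

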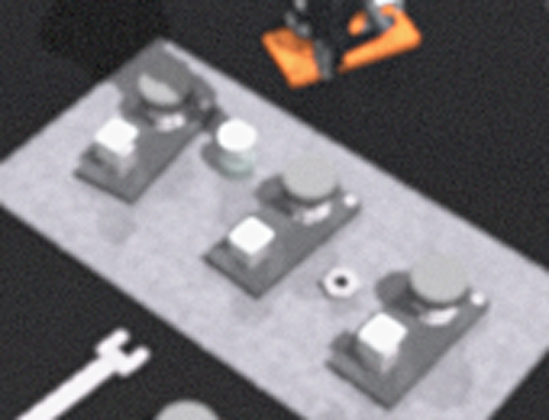

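The wrist and scene views show the middle tag (wrist 276,88) lower than the other two, which are still up. The feet, jar and nut have not moved, and the gripper is clear.

```bash
python3 -c "
from bench import r
print(r.hand_in())"
```

```text
the job is handed in; nothing more can be done
None
```

I pressed the pads left to right, found the middle foot softest (about 0.48 N/mm, against 1.25 left and 0.77 right), pushed only its tag down to its stop, and handed in the job at about 14 s; no verdict came back.

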